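# Take the art stack apart and pack the painter's box in layers

## Robot

A 6-joint arm with a two-finger parallel gripper is mounted at the origin on the work surface. World frame = base frame: x ahead of the robot, y to its left, z up, the work surface at z = 0. Lengths are in m, angles in rad, forces in N, time in s.
With the tool pointing down it reaches from about 0.35 to 0.85 m from the base axis. Payload 8.1 kg.
Tool frame: the origin (TCP) lies at the very end of the fingers, on their centre line; the grasp point (between the pads) lies 19 mm behind it; y points along the fingers, z is the direction in which the jaws open and shut, and the axes are right-handed (so a half turn about y gives the same grasp; the last joint's range is limited). The gripper opens to 93 mm and grips with 3 to 60 N. Pads are 15 mm wide; open, the fingers measure 128 mm over their backs; the gripper's body (75 mm by 188 mm) begins 65 mm behind the grasp point.
Start: joints at [-1.279, 0.13, 1.488, -0, 1.523, -0.085], TCP at [0.221, -0.558, 0.219] pointing down, gripper open.
Joint ranges: [-2.96, 2.96], [-0.89, 2.26], [0.02, 2.5], [-1.34, 4.48], [0, 2.73], [-2.66, 2.66]. Speed limits (rad/s): [2.39, 2.39, 2.79, 3.14, 3.14, 3.14].

## Interface

Orientations are given as a unit quaternion [w, x, y, z].
In Python, from workcell import * gives the robot as it stands. The module is installed in compiled form; this text tells all that it offers. Calls block until the motion is done:
- goto(position, orientation): joint-space move of the TCP to a pose.
- move_l(position, velocity=0.15, rot=None, threshold=None): straight line of the TCP; rot=None keeps the orientation; velocity is the mean speed in m/s. With threshold (N) it stops when the force on the tool has changed by that much, and returns True; else False.
- movej(angles): joint-space move.
- set_gripper(opening, grip_force=None): finger opening in m; grip_force is the grip in N (None keeps the last); returns when the fingers have stopped.
- wait(seconds).
- ik(position, orientation): joint angles nearest the present ones, or None.
- read_camera(name): name is "scene" or "top" or "wrist"; returns a dict with "image" (420x560x3 uint8, blue, green, red), "K" (3x3 intrinsics, pixels), "extrinsics" (4x4, takes a point from camera to world coordinates). Camera axes: x right, y down, z forward; pixel columns grow to the right and rows downward; lengths in m; the calibration is good to about 2 mm. A picture is of the moment at which its call begins. There is no depth.
A pose or a line that the arm cannot do raises MotionError and nothing moves.
- close_job(): hands the job in, once; it reports no verdict.
Readings, each from a call of its own:
- current_t(): time.
- current_joint_positions(): joint angles.
- current_qvel(): joint speeds.
- current_joint_torque(): joint torques, N m.
- current_ee_pos(): TCP position.
- current_orientation(): TCP orientation.
- current_wrist_force(): force on the tool from outside, world axes, zero at the start.
- current_wrist_torque(): the same for the moment, N m.
- current_gripper_width(): finger opening in m.
Only numpy, scipy, OpenCV 4.12 (cv2) and the standard library are available. Lean on these libraries where they do the work, as an engineer would, in place of code of your own. Each camera call takes 0.05 s, during which the arm holds its last target.

## Task

Pack the painter's box in two layers. Take the stack apart and lay the round tin in the round fitting and the cardboard carton lengthwise in the oblong fitting inside the box; only then set the wooden lift-out palette over them, flat on the box's end ledges, and last set the wooden case, right side up, in the rimmed half of the palette. Set each thing down upright and gently, do not drop or tip anything, and leave the tape roll and the two jars beside the stack where they stand.

Things in the scene. Friction and masses are not known exactly. Their poses are not given: they have to be found in the camera images.
- tin: Round bare-metal lidded tin, diameter 50 mm, 32 mm high, 80 g. At the start it is the top of the three-high stack, on the carton. Origin: centre of its underside; z up; its yaw means nothing.
- carton: Plain brown cardboard carton with a pale paper band round it, 78 mm (x) by 40 mm (y) by 32 mm high, rigid, 90 g. At the start the middle of the stack: on the case, under the tin. Origin: centre of its underside, z up.
- case: Flat pale wooden case with a dark seam, 96 mm (x) by 56 mm (y) by 30 mm high, 110 g. At the start the bottom of the stack, standing on the table. Origin: centre of its underside, z up. It is handled like a solid block (it does not open); either way round is right.
- palette: Plywood lift-out palette on the table. Plate 248 (x) x 124 (y) x 5 mm, 160 g. Origin: centre of its underside. Dark mid grip bar 12 mm thick (x), 70 long (y), top 33 mm above origin. The -x half (paint daubs) stays empty. The +x half has a dark rim 5 mm high above the plate: case space 112 (x) x 70 (y) mm centred at (62, 0) mm, floor 5 mm above origin, case length along x. Either way round in the box.
- paint_box: Open dark wooden painter's box, fixed. Outside 272 (x) x 148 (y) x 60 mm high, inside 260 x 136. Origin: centre of its underside. At each short end (+x, -x) a 20 mm wide ledge, its top 46 mm above the origin; the palette lies on both, inside the walls, about 6 mm free all round, its length along the box's x. The two fittings are inside, between the ledges.
- round_fitting: Fitting with a raised white ring on a cork base (100 x 120 mm), fixed in one half of the box (either). Origin: centre of its underside, 5 mm above the box's underside; axes as the box's. Inner floor 3 mm above the origin, ring 8 mm high above that floor, 64 mm across inside, 72 outside. The tin stands in it.
- oblong_fitting: Fitting with a raised white oblong rim on a cork base (100 x 120 mm), fixed in the other half of the box. Origin: centre of its underside, 5 mm above the box's underside; axes as the box's. Inner floor 3 mm above the origin, rim 8 mm high above that floor and 4 thick, inside 90 (x) x 52 (y) mm. The carton lies flat in it, length along x, either way round.
- tape_roll: Bystander: roll of pale tape lying flat near the stack, outer diameter 52 mm, 22 mm high. Origin: centre of its underside. Leave it.
- medium_jar: Bystander: amber glass jar with a black cap near the stack, diameter 42 mm, 55 mm high. Origin: centre of its underside. Leave it.
- paint_pot: Bystander: small grey pot with a white cap near the stack, diameter 34 mm, 42 mm high. Origin: centre of its underside. Leave it.
Things that resemble listed ones, but are neither listed nor needed, are in the scene too. What is shaped like the case but turquoise is not meant.

How it is judged:
On the way, in this order (a step that is already met when the one before it is completed fails the run):
1. the tin stands in the round fitting and the carton lies in the oblong fitting, both released (horizontal distance between tin and round_fitting below 0.01 m and z of tin in the frame of round_fitting below 0.008 m and angle between each of tin, carton's own z axis and vertical below 0.12 rad and horizontal distance between carton and oblong_fitting below 0.01 m and z of carton in the frame of oblong_fitting below 0.008 m and angle between the x axis of carton and the x axis of oblong_fitting, either way round below 0.22 rad and contact force between each of tin, carton and the fingers below 0.05 N), for 0.2 s.
2. the palette lies on the box's end ledges over the tin and the carton, released (horizontal distance between tin and round_fitting below 0.01 m and z of tin in the frame of round_fitting below 0.008 m and angle between each of tin, carton's own z axis and vertical below 0.12 rad and horizontal distance between carton and oblong_fitting below 0.01 m and z of carton in the frame of oblong_fitting below 0.008 m and angle between the x axis of carton and the x axis of oblong_fitting, either way round below 0.22 rad and horizontal distance between palette and paint_box below 0.012 m and z of palette in the frame of paint_box between 0.042 and 0.05 m and angle between palette's own z axis and vertical below 0.06 rad and angle between the x axis of palette and the x axis of paint_box, either way round below 0.12 rad and contact force between palette and the fingers below 0.05 N), for 0.2 s.
3. the case lies in the rimmed half of the palette (horizontal distance between palette and paint_box below 0.012 m and z of palette in the frame of paint_box between 0.042 and 0.05 m and angle between palette's own z axis and vertical below 0.06 rad and angle between the x axis of palette and the x axis of paint_box, either way round below 0.12 rad and x of case in the frame of palette between 0.05 and 0.074 m and y of case in the frame of palette between -0.01 and 0.01 m and z of case in the frame of palette between 0.002 and 0.009 m and angle between case's own z axis and vertical below 0.12 rad and angle between the x axis of case and the x axis of palette, either way round below 0.22 rad), for 0.2 s.
At the end, for the whole second after the job is handed in: Tin and carton upright on the floors of their fittings within 10 mm (carton 0.22 rad); palette flat on both ledges within 12 mm and 0.12 rad; case flat, right side up in the palette's rimmed half within 10 mm across, 12 mm along, 0.22 rad; all released and at rest (all of step 3 and horizontal distance between tin and round_fitting below 0.01 m and z of tin in the frame of round_fitting below 0.008 m and angle between each of tin, carton's own z axis and vertical below 0.12 rad and horizontal distance between carton and oblong_fitting below 0.01 m and z of carton in the frame of oblong_fitting below 0.008 m and angle between the x axis of carton and the x axis of oblong_fitting, either way round below 0.22 rad and linear speed of each of tin, carton, palette, case below 0.02 m/s); the robot touches nothing.
It fails at once if the tape roll or a jar pushed more than 30 mm or knocked over (distance of any of tape_roll, medium_jar, paint_pot from where it was at the start of the episode above 0.03 m or angle between any of tape_roll, medium_jar, paint_pot's own z axis and vertical above 0.5 rad).
It fails at once if the tin, carton, case or palette tipped over (angle between any of tin, carton, case, palette's own z axis and vertical above 0.7 rad).
It fails at once if the tin, carton, case or palette dropped (a free fall of more than about 30 mm) or thrown ((linear speed of tin above 0.8 m/s and contact force between tin and the fingers below 0.05 N) or (linear speed of carton above 0.8 m/s and contact force between carton and the fingers below 0.05 N) or (linear speed of case above 0.8 m/s and contact force between case and the fingers below 0.05 N) or (linear speed of palette above 0.8 m/s and contact force between palette and the fingers below 0.05 N)).
It also fails if it takes over 112 s, if anything falls off the work surface, if the arm or the gripper's body presses on something with over 40 N, if the wrist force passes 120 N, or if a joint passes its speed limit or range.

## Working session

There is one attempt and no reset: what is moved stays moved. The work goes in short steps, each a Python script; the robot and the scene stay as the last script left them, time stands still between calls to the robot, and variables do not carry over. Pictures are saved under pics/ and viewed, and the job is handed in when it is done.

```bash
mkdir -p pics; python3 - <<'E'
from workcell import *
import cv2,numpy as np
for n in ["scene","top","wrist"]:
    r=read_camera(n); cv2.imwrite(f"pics/{n}0.png",r["image"]); np.savez(f"pics/{n}0.npz",K=r["K"],E=r["extrinsics"])
    print(n,r["K"].tolist(),np.round(r["extrinsics"],4).tolist())
print(current_orientation(),current_t(),current_gripper_width())
E
```

```text
scene [[383.14282836657696, 0.0, 274.571557449791], [0.0, 383.14282836657696, 213.2524444533051], [0.0, 0.0, 1.0]] [[0.8079, 0.3698, -0.4588, 0.9693], [0.5893, -0.5109, 0.6259, -0.6379], [-0.0029, -0.776, -0.6307, 0.7087], [0.0, 0.0, 0.0, 1.0]]
top [[510.0606137502252, 0.0, 279.0433487511334], [0.0, 510.0606137502252, 214.0499879379133], [0.0, 0.0, 1.0]] [[-0.0075, -0.9961, 0.0878, 0.387], [-1.0, 0.0077, 0.0012, -0.0123], [-0.0019, -0.0877, -0.9961, 1.5105], [0.0, 0.0, 0.0, 1.0]]
wrist [[317.1877861388096, 0.0, 273.59308673083524], [0.0, 317.1877861388096, 204.24585513816987], [0.0, 0.0, 1.0]] [[0.367, -0.8926, -0.2619, 0.2929], [-0.9302, -0.3525, -0.1022, -0.5296], [-0.0011, 0.2811, -0.9597, 0.3849], [0.0, 0.0, 0.0, 1.0]]
[ 0.13236346 -0.13248137  0.69509843 -0.69409421] 0.15 0.09325054442675536
```

View pics/scene0.png

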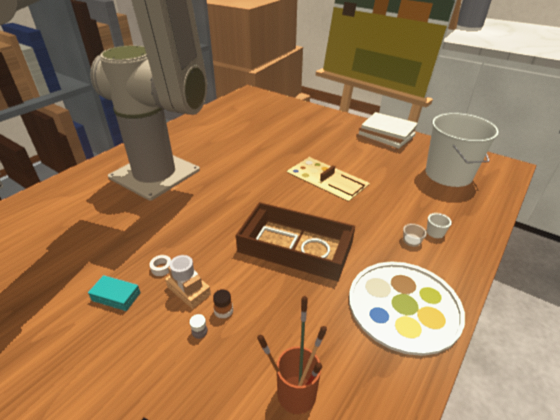

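View pics/top0.png

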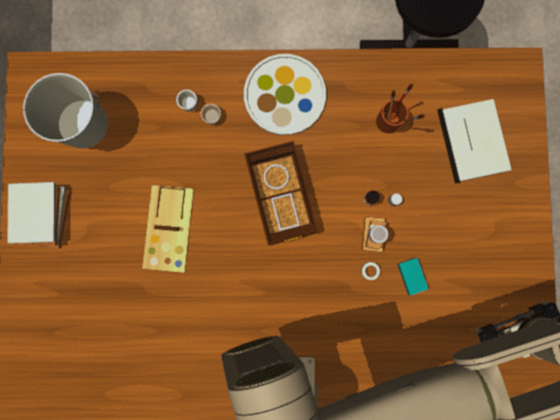

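View pics/wrist0.png

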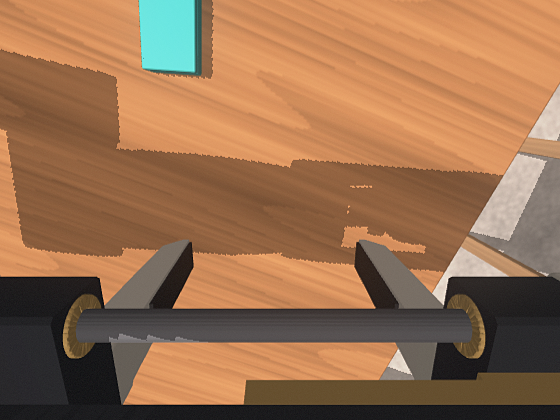

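The stack is at top-image (376,234), in scene around (187,280). The box is at (282,193) with its round fitting in the far half at (276,177) and the oblong one at (286,211). The palette is at (168,228). The turquoise block at (414,276) is a decoy, and so is the round colour-well palette at (285,95). Next, enlarged crops.

```bash
cat > h.py <<'E'
import cv2,numpy as np
from scipy.spatial.transform import Rotation as R
def pix2w(K,E,uv,z):
    d=E[:3,:3]@np.linalg.inv(K)@np.array([uv[0],uv[1],1.]); o=E[:3,3]
    return o+d*(z-o[2])/d[2]
def w2pix(K,E,P):
    p=np.linalg.inv(E)@np.append(P,1); q=K@p[:3]; return q[:2]/q[2]
def snap(n,tag):
    from workcell import read_camera
    r=read_camera(n); cv2.imwrite(f"pics/{tag}.png",r["image"]); np.savez(f"pics/{tag}.npz",K=r["K"],E=r["extrinsics"]); return r
def load(tag):
    d=np.load(f"pics/{tag}.npz"); return d["K"],d["E"]
def quat(a):
    """tool down, jaw opening direction at world yaw a"""
    y=np.array([0,0,-1.]); z=np.array([np.cos(a),np.sin(a),0]); x=np.cross(y,z)
    q=R.from_matrix(np.c_[x,y,z]).as_quat(); return [q[3],q[0],q[1],q[2]]
E
python3 - <<'E'
from h import *
K,E=load("top0")
for n,uv,z in [("tin",(379,234),.094),("round",(276,177),.016),("obl",(286,211),.016),("box",(282,193),.06),("pal",(168,228),.005),("amber",(373,198),.055),("pot",(396,200),.042),("tape",(371,271),.022),("turq",(414,276),.03)]:
    print(n,np.round(pix2w(K,E,uv,z),3))
im=cv2.imread("pics/top0.png");s=cv2.imread("pics/scene0.png")
a=cv2.resize(im[180:300,340:440],None,fx=5,fy=5,interpolation=2)[:600]
b=cv2.resize(s[240:340,140:240],None,fx=3,fy=3,interpolation=2)
c=cv2.resize(im[180:280,140:200],None,fx=3,fy=3,interpolation=2)
o=np.zeros((600,800,3),np.uint8);o[:600,:500]=a;o[:300,500:800]=b;o[300:600,500:680]=c
cv2.imwrite("pics/crop0.png",o)
from workcell import *
q=np.array(current_orientation());print(R.from_quat(q[[1,2,3,0]]).as_matrix().round(3).tolist(),current_ee_pos())
E
```

```text
tin [ 0.454 -0.288  0.094]
round [ 0.629 -0.002  0.016]
obl [ 0.528 -0.031  0.016]
box [ 0.575 -0.019  0.06 ]
pal [0.481 0.318 0.005]
amber [ 0.559 -0.281  0.055]
pot [ 0.555 -0.35   0.042]
tape [ 0.35  -0.276  0.022]
turq [ 0.335 -0.398  0.03 ]
[[-0.93, -0.0, 0.368], [-0.368, 0.001, -0.93], [-0.0, -1.0, -0.001]] [ 0.22064523 -0.55748848  0.21782871]
```

View pics/crop0.png

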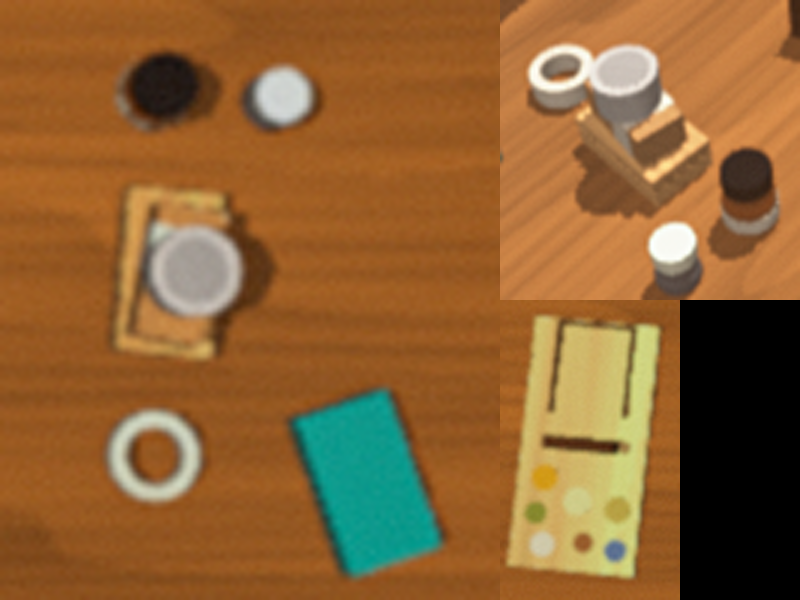

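The crop confirms the stack: grey tin on the brown, pale-banded carton on the pale wooden case. The rimmed palette with daubs is the plywood one at (168,228). Next, close wrist views of each.

```bash
python3 - <<'E'
from h import *
from workcell import *
goto([0.452,-0.288,0.26],quat(-np.pi/2-0.08)); snap("wrist","w_stack")
goto([0.575,-0.019,0.26],quat(-np.pi/2+0.24)); snap("wrist","w_box")
goto([0.481,0.318,0.26],quat(-np.pi/2-0.12)); snap("wrist","w_pal")
print(current_t(),current_joint_positions())
a=[cv2.imread(f"pics/{n}.png") for n in("w_stack","w_box","w_pal")]
E
```

```text
4.0917 [ 4.93050962e-01  5.33542628e-02  1.49508313e+00 -3.91973902e-04
  1.59314136e+00  2.18520713e+00]
```

View pics/w_stack.png

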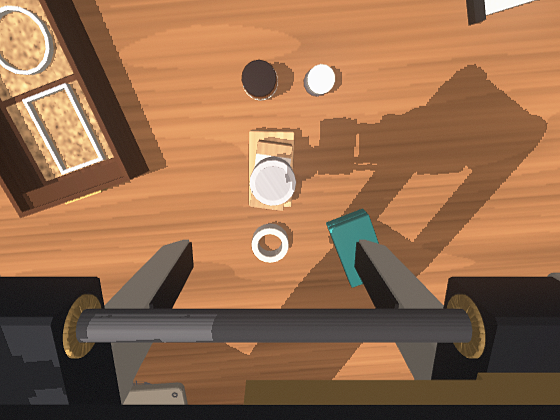

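View pics/w_box.png

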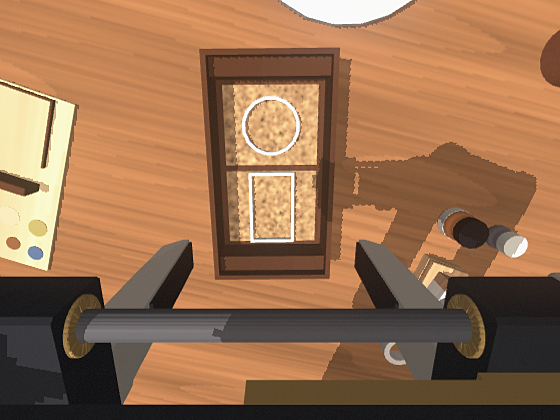

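View pics/w_pal.png

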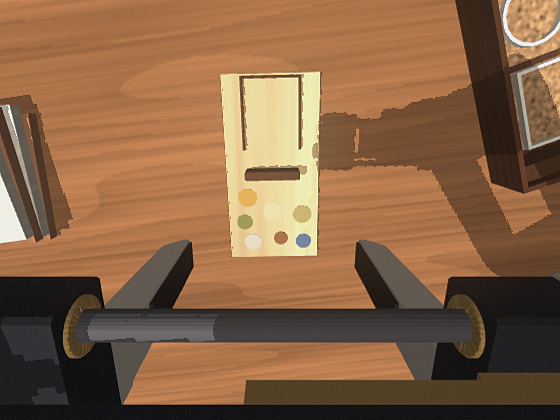

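w_box shows the white ring at (271,126) and the oblong rim at (272,207). In w_stack the tin top is at (274,182) and the case corners run roughly (249,131) to (292,208). In w_pal the plate corners are about (222,74), (320,72), (233,256) and (317,256), with the bar at (272,174). Next I'll fit these precisely.

```bash
python3 - <<'E'
from h import *
def white(tag,roi,thr=200):
    im=cv2.imread(f"pics/{tag}.png");h=cv2.cvtColor(im,cv2.COLOR_BGR2HSV)
    m=((h[...,2]>thr)&(h[...,1]<50)).astype(np.uint8)
    z=np.zeros_like(m);x0,y0,x1,y1=roi;z[y0:y1,x0:x1]=m[y0:y1,x0:x1];return z
K,E=load("w_box")
for nm,roi in(("round",(235,90,310,162)),("obl",(240,168,305,248))):
    m=white("w_box",roi)
    c=max(cv2.findContours(m,cv2.RETR_EXTERNAL,cv2.CHAIN_APPROX_NONE)[0],key=len)[:,0]
    P=np.array([pix2w(K,E,p,.016)[:2] for p in c.astype(float)],np.float32)
    r=cv2.minAreaRect(P); print(nm,r, cv2.minEnclosingCircle(P))
# same in top
K,E=load("top0")
for nm,roi in(("round",(260,158,294,193)),("obl",(268,192,306,232))):
    m=white("top0",roi,150)
    cs=cv2.findContours(m,cv2.RETR_EXTERNAL,cv2.CHAIN_APPROX_NONE)[0]
    c=np.vstack(cs)[:,0]
    P=np.array([pix2w(K,E,p,.016)[:2] for p in c.astype(float)],np.float32)
    print("top",nm,cv2.minAreaRect(P))
def crop(tag,x0,y0,x1,y1,f,out):
    im=cv2.imread(f"pics/{tag}.png")[y0:y1,x0:x1]; cv2.imwrite(f"pics/{out}.png",cv2.resize(im,None,fx=f,fy=f,interpolation=0))
crop("w_stack",235,120,315,215,6,"cs1"); crop("w_pal",210,60,335,265,2.9,"cp1"); crop("w_box",190,40,350,285,2.4,"cb1")
E
```

```text
round ((0.6324038505554199, -0.003143053501844406), (0.07091733068227768, 0.07217326015233994), 13.602947235107422) ((0.6318906545639038, -0.0030110059306025505), 0.0369298942387104)
obl ((0.5267611742019653, -0.02894962579011917), (0.09788093715906143, 0.06005779281258583), 14.596723556518555) ((0.526572585105896, -0.029258888214826584), 0.05669816955924034)
top round ((0.6304594278335571, -0.002305399626493454), (0.06964430958032608, 0.06944338232278824), 44.3614387512207)
top obl ((0.5261352062225342, -0.028320971876382828), (0.09893889725208282, 0.06069636717438698), 14.170762062072754)
```

View pics/cs1.png

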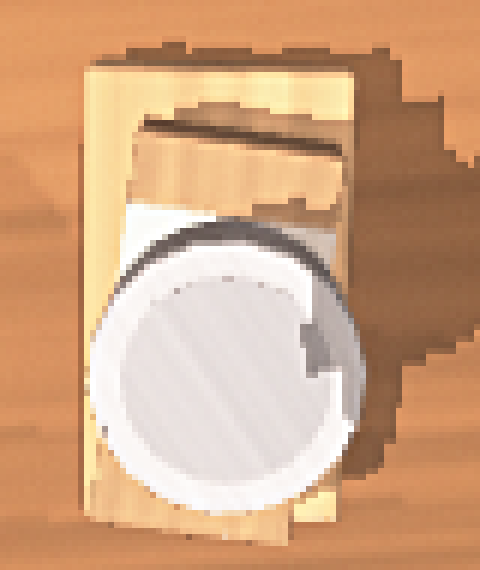

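View pics/cp1.png

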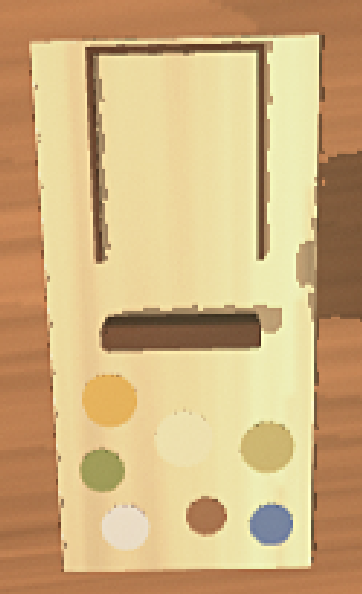

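View pics/cb1.png

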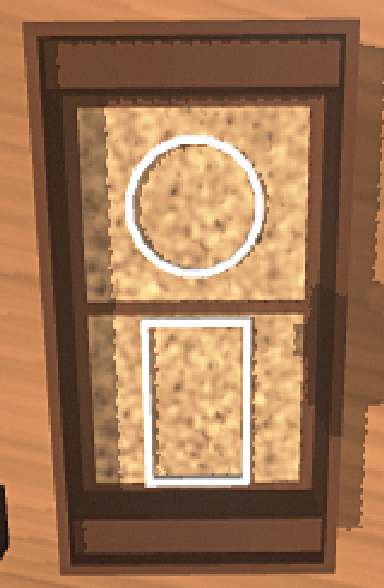

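```bash
python3 - <<'E'
from h import *
def show(tag,off,f,pts,z,nm):
    K,E=load(tag); P=np.array([pix2w(K,E,np.array(p)/f+off-0.5,z)[:2] for p in pts]); print(nm,P.round(4).tolist())
    for i in range(len(P)-1):
        d=P[i+1]-P[i]; print("   len %.4f ang %.2f"%(np.hypot(*d),np.degrees(np.arctan2(d[1],d[0]))))
    return P
o=np.array([235,120])
show("w_stack",o,6,[(227,240),(227,515)],.094,"tinv");show("w_stack",o,6,[(92,378),(363,378)],.094,"tinh")
P=show("w_stack",o,6,[(90,512),(135,130),(342,157),(290,545)],.064-.002,"carton");print(P.mean(0))
P=show("w_stack",o,6,[(85,68),(353,70),(338,520)],.03,"case");print((P[0]+P[2])/2)
o=np.array([210,60])
P=show("w_pal",o,2.9,[(65,570),(31,41),(321,34),(312,567)],.005,"plate");print(P.mean(0))
P=show("w_pal",o,2.9,[(103,322),(262,318)],.033,"bar far-top")
show("w_pal",o,2.9,[(103,350),(262,347)],.033,"bar near-top")
o=np.array([190,40])
P=show("w_box",o,2.4,[(60,573),(23,22),(360,20),(336,571)],.06,"box out");print(P.mean(0))
E
```

```text
tinv [[0.4807, -0.2906], [0.4306, -0.2864]]
   len 0.0502 ang 175.29
tinh [[0.458, -0.2645], [0.4541, -0.3128]]
   len 0.0484 ang -94.65
carton [[0.424, -0.2583], [0.4981, -0.2744], [0.49, -0.3131], [0.4139, -0.2976]]
   len 0.0759 ang -12.30
   len 0.0395 ang -101.98
   len 0.0776 ang 168.53
[ 0.45648686 -0.28586267]
case [[0.5086, -0.2636], [0.5038, -0.318], [0.4086, -0.3086]]
   len 0.0546 ang -95.06
   len 0.0957 ang 174.40
[ 0.45861217 -0.28613605]
plate [[0.3654, 0.3914], [0.6113, 0.3667], [0.599, 0.2436], [0.3519, 0.2681]]
   len 0.2471 ang -5.73
   len 0.1237 ang -95.70
   len 0.2483 ang 174.34
[0.48189807 0.31743816]
bar far-top [[0.4923, 0.3508], [0.4857, 0.2823]]
   len 0.0688 ang -95.53
bar near-top [[0.4801, 0.3526], [0.473, 0.2836]]
   len 0.0694 ang -95.89
box out [[0.4307, 0.0227], [0.6934, 0.0884], [0.729, -0.0552], [0.4668, -0.1217]]
   len 0.2708 ang 14.04
   len 0.1480 ang -76.07
   len 0.2705 ang -165.78
[ 0.57997634 -0.01644372]
```

```bash
cat >> h.py <<'E'
def pick(xy,a,ztcp,pre,force,hover=0.2,lift=0.2):
    from workcell import goto,move_l,set_gripper,current_gripper_width,current_t,current_wrist_force
    set_gripper(pre)
    goto([*xy,hover],quat(a))
    move_l([*xy,ztcp+.03],0.2)
    if move_l([*xy,ztcp],0.05,threshold=8): print("CONTACT on descent",current_wrist_force()); return False
    set_gripper(0.0,force); print("width",current_gripper_width())
    f0=current_wrist_force()
    move_l([*xy,ztcp+.03],0.06); move_l([*xy,lift],0.2)
    print("width lifted",current_gripper_width(),"dF",np.round(np.array(current_wrist_force())-f0,2),"t",current_t())
def place(xy,a,ztcp,openw,hover=0.2,thr=2.0):
    from workcell import goto,move_l,set_gripper,current_gripper_width,current_t,current_ee_pos
    goto([*xy,hover],quat(a))
    move_l([*xy,ztcp+.012],0.12)
    c=move_l([*xy,ztcp-.003],0.02,threshold=thr)
    print("contact",c,"tcp",np.round(current_ee_pos(),4),"want z",ztcp,"w",current_gripper_width())
    return c
def release(openw,up=0.2):
    from workcell import move_l,set_gripper,current_t,current_ee_pos,wait
    set_gripper(openw); wait(0.1); p=current_ee_pos()
    move_l([p[0],p[1],p[2]+.03],0.06); move_l([p[0],p[1],up],0.2); print("t",current_t())
E
python3 - <<'E'
from h import *
from workcell import *
pick([.456,-.2886],np.radians(-90-11.8),.0745,.075,15)
snap("wrist","g_tin")
E
```

```text
width 0.04972902738111293
width lifted 0.04965989622959525 dF [ 0.2  -0.43 -2.34] t 10.0
```

View pics/g_tin.png

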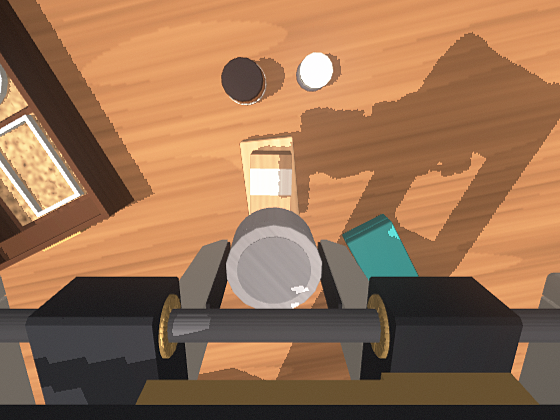

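The tin is held upright at (274,271), and the carton and case stay put below. I'll check its centring, then place it.

```bash
python3 - <<'E'
from h import *
from workcell import *
K,E=load("g_tin");print(pix2w(K,E,(274,271),.2195),current_ee_pos(),current_wrist_force())
place([.632,-.003],np.radians(-90+14.05),.0205,.066)
release(.066,0.2)
E
```

```text
[ 0.45467529 -0.28928339  0.2195    ] [ 0.45513334 -0.28794221  0.19785675] [-0.43466467 -0.27984033 -0.94749146]
contact True tcp [ 0.6317 -0.0028  0.0204] want z 0.0205 w 0.04923459929067937
t 15.625
```

```bash
python3 - <<'E'
from h import *
from workcell import *
snap("wrist","p_tin")
set_gripper(.07)
goto([.4565,-.286,.2],quat(np.radians(-101.8))); snap("wrist","w_car"); print(current_t())
a=cv2.imread("pics/p_tin.png");b=cv2.imread("pics/w_car.png")[90:340,180:380]
cv2.imwrite("pics/c2.png",cv2.resize(b,None,fx=2.4,fy=2.4,interpolation=0))
E
```

```text
17.3167
```

View pics/p_tin.png

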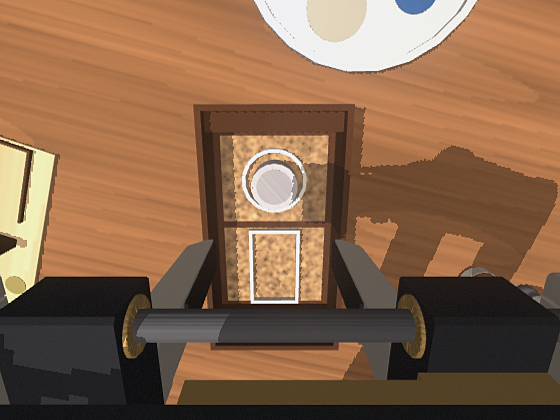

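View pics/c2.png

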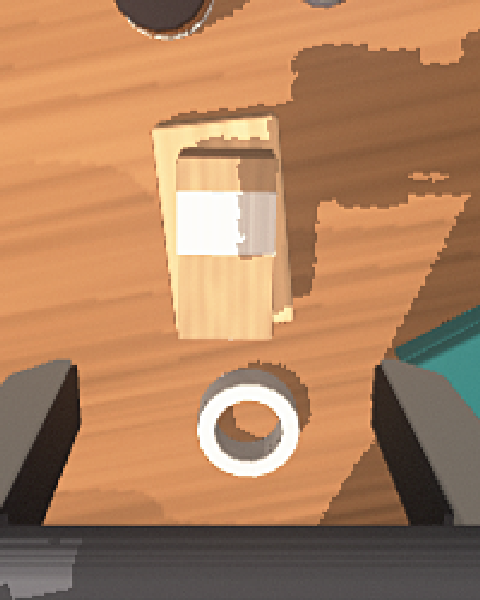

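The tin stands inside the ring (top at (274,187)). The carton is square to the gripper, with top corners in the crop at (177,158), (275,158), (272,339) and (179,338).

```bash
python3 - <<'E'
from h import *
from workcell import *
K,E=load("p_tin");print("tin",pix2w(K,E,(273.5,187),.040))
K,E=load("w_car")
P=np.array([pix2w(K,E,np.array(p)/2.4+[180,90]-.5,.062)[:2] for p in[(179,338),(177,158),(275,158),(272,339)]])
d=P[1]-P[0];c=P.mean(0);print(c,np.hypot(*d),np.degrees(np.arctan2(d[1],d[0])))
Q=np.array([pix2w(K,E,np.array(p)/2.4+[180,90]-.5,.03)[:2] for p in[(153,128),(277,116),(292,321)]]);print("case",(Q[0]+Q[2])/2)
ang=np.degrees(np.arctan2(d[1],d[0]))
pick(c,np.radians(-90-11.6),.0425,.065,15)
snap("wrist","g_car")
E
```

```text
tin [ 0.63064783 -0.00308318  0.04      ]
[ 0.45587351 -0.28599377] 0.07685101957917978 -12.180014506818264
case [ 0.45854339 -0.2862049 ]
width 0.039812636318410304
width lifted 0.039791554131501594 dF [-0.72 -0.36 -2.76] t 21.4167
```

View pics/g_car.png

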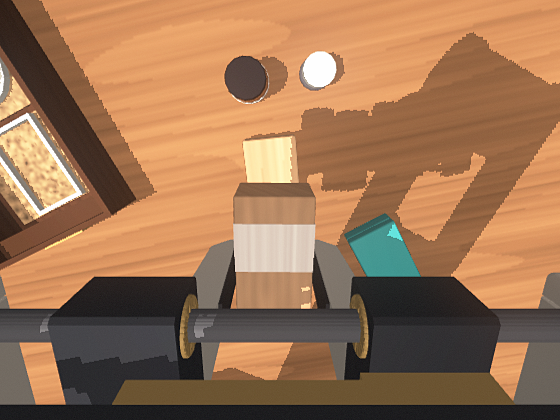

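Carton is held level and square, with its band at about (274,248). Placing.

```bash
python3 - <<'E'
from h import *
from workcell import *
place([.5268,-.029],np.radians(-90+14.05),.0205,.05)
release(.056,0.2)
goto([0.575,-0.019,0.24],quat(-np.pi/2+0.245)); snap("wrist","p_car");print(current_t())
b=cv2.imread("pics/p_car.png")[30:280,170:370]
cv2.imwrite("pics/c3.png",cv2.resize(b,None,fx=2.4,fy=2.4,interpolation=0))
E
```

```text
contact True tcp [ 0.5267 -0.029   0.0204] want z 0.0205 w 0.04007729064331214
t 26.8167
27.2333
```

View pics/c3.png

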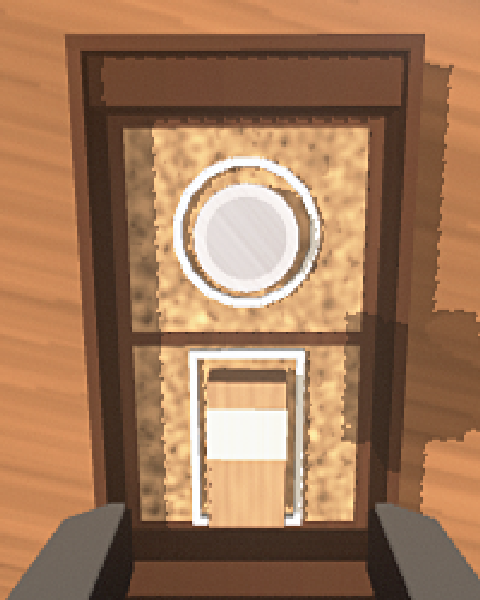

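```bash
python3 - <<'E'
from h import *
from workcell import *
K,E=load("p_car");f=lambda p:pix2w(K,E,np.array(p)/2.4+[170,30]-.5,.04)[:2]
P=np.array([f(p) for p in[(209,527),(209,384),(286,384),(284,527)]]);d=P[1]-P[0]
print("tin",f((246,238)),"carton",P.mean(0),np.hypot(*d),np.degrees(np.arctan2(d[1],d[0])))
pick([.4822,.3174],np.radians(-5.75),.010,.045,40)
r=snap("wrist","g_pal")
E
```

```text
tin [ 0.63122401 -0.00346874] carton [ 0.52587937 -0.03011205] 0.07685383366915789 13.140748335972138
width 0.011617449760856912
width lifted 0.011733675826876861 dF [ 0.02 -0.26 -3.98] t 32.9333
```

View pics/g_pal.png

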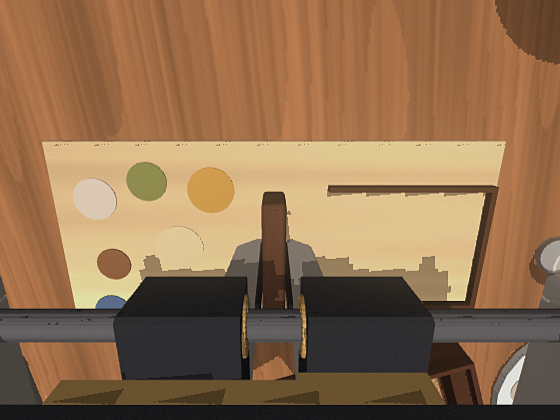

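Palette is held level, with the far edge at row 142 from column 42 to 505. I'll compute its centre and yaw relative to the tool, then place it.

```bash
python3 - <<'E'
from h import *
from workcell import *
K,E=load("g_pal");p=current_ee_pos();zz=p[2]-.010+.005
A,B=[pix2w(K,E,u,zz)[:2] for u in((42,142),(505,142))];d=B-A
th=np.radians(-5.75);c=(A+B)/2;n=np.array([np.cos(th),np.sin(th)]);m=np.array([-n[1],n[0]])
print(np.hypot(*d),np.degrees(np.arctan2(d[1],d[0])),"x off",(c-p[:2])@n,"y edge",(c-p[:2])@m,p)
E
```

```text
0.24820362820729563 -5.800556535556305 x off -0.0006289362903961679 y edge 0.06181579413139327 [0.48116803 0.31684043 0.19777678]
```

```bash
python3 - <<'E'
from h import *
from workcell import *
place([.5802,-.0161],np.radians(14.05),.056,.03,hover=.2,thr=3)
print(current_wrist_force(),current_wrist_torque(),current_t())
snap("wrist","pp0");snap("scene","pp0s")
E
```

```text
contact True tcp [ 0.58   -0.0161  0.056 ] want z 0.056 w 0.011932541027334
[-0.40588473 -0.38384793  4.68207383] [-0.02340388 -0.01635425  0.03534152] 36.1333
```

View pics/pp0.png

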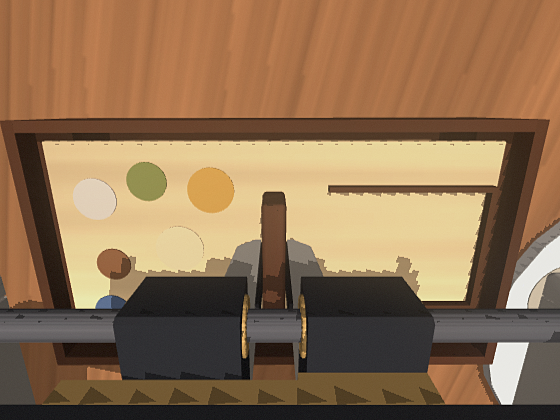

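View pics/pp0s.png

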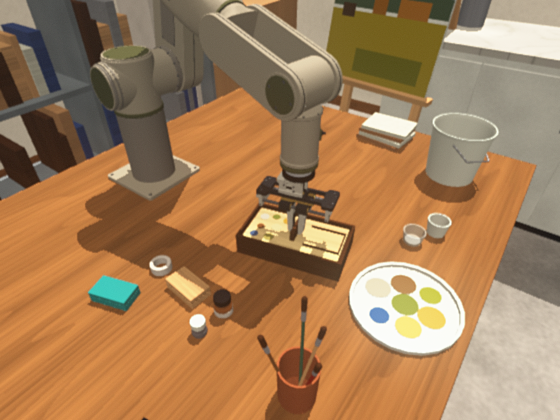

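The palette lies inside the box walls at the expected height (plate edge at row 142, box rim at row 120). I'll release it, look from above, then go and view the case.

```bash
python3 - <<'E'
from h import *
from workcell import *
release(.04,.2)
goto([0.575,-0.019,0.26],quat(-np.pi/2+0.245)); snap("wrist","pp1")
set_gripper(.075); goto([.4585,-.2862,.2],quat(np.radians(-95.4))); snap("wrist","w_case"); print(current_t())
b=cv2.imread("pics/pp1.png")[30:280,170:370]; c=cv2.imread("pics/w_case.png")[80:330,180:380]
cv2.imwrite("pics/c4.png",cv2.resize(np.hstack([b,c]),None,fx=2,fy=2,interpolation=0))
E
```

```text
t 38.3833
41.775
```

View pics/c4.png

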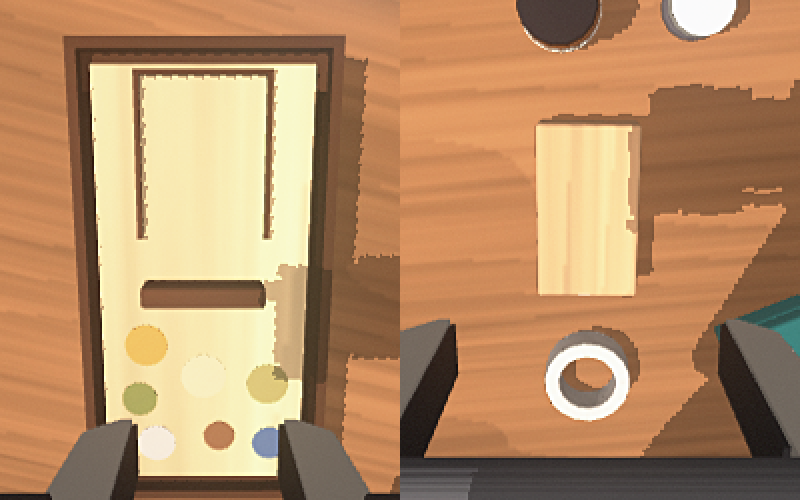

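The palette sits in the box with its rimmed half at the far end. The case is clear, with crop corners at (536,125), (640,125), (636,295) and (537,294).

```bash
python3 - <<'E'
from h import *
from workcell import *
def q(tag,pts,off,z):
    K,E=load(tag);P=np.array([pix2w(K,E,np.array(p)/2+off-.5,z)[:2] for p in pts]);d=P[1]-P[0];e=P[2]-P[3]
    print(tag,P.mean(0).round(4),np.hypot(*d).round(4),np.degrees([np.arctan2(d[1],d[0]),np.arctan2(e[1],e[0])]).round(2),np.hypot(*(P[2]-P[1])).round(4)); return P.mean(0)
pc=q("pp1",[(106,476),(89,64),(317,64),(302,476)],[170,30],.051)
c=q("w_case",[(137,294),(136,125),(240,125),(236,295)],[180,80],.03)
pick(c,np.radians(-95.4),.0115,.072,15)
r=snap("wrist","g_case")
E
```

```text
pp1 [ 0.5789 -0.0156] 0.2483 [13.58 14.56] 0.1241
w_case [ 0.4589 -0.2859] 0.0943 [-6.37 -5.45] 0.0545
width 0.05583069332021139
width lifted 0.055706788386304676 dF [-0.36 -0.51 -4.14] t 46.025
```

View pics/g_case.png

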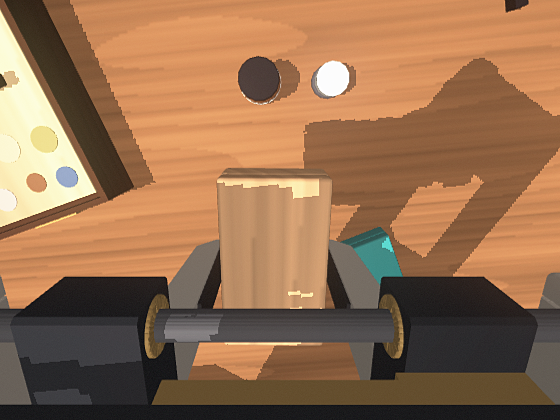

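```bash
python3 - <<'E'
from h import *
from workcell import *
th=np.radians(14.05);xy=np.array([.5793,-.0158])+.062*np.array([np.cos(th),np.sin(th)])
place(xy,th-np.pi/2,.0625,.066)
release(.066,.22)
goto([0.575,-0.019,0.28],quat(-np.pi/2+0.245)); snap("wrist","pc1");snap("top","pc1t");snap("scene","pc1s");print(current_t())
b=cv2.imread("pics/pc1.png")[30:280,170:370]; c=cv2.imread("pics/pc1s.png")[180:360,130:370]
o=np.zeros((500,800,3),np.uint8);o[:,:400]=cv2.resize(b,None,fx=2,fy=2,interpolation=0);o[:300,400:]=cv2.resize(c,(400,300))
cv2.imwrite("pics/c5.png",o)
E
```

```text
contact True tcp [ 0.6393 -0.0007  0.0626] want z 0.0625 w 0.05580411013486841
t 51.1
51.7
```

View pics/c5.png

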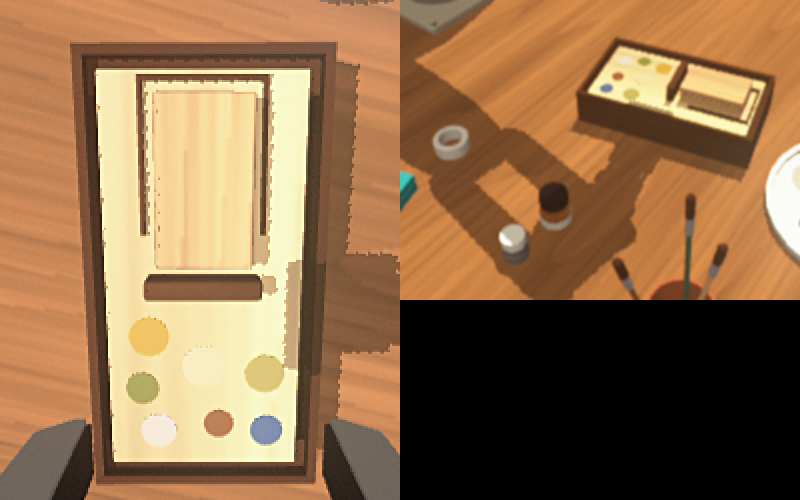

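```bash
python3 - <<'E'
from h import *
from workcell import *
K,E=load("pc1")
def q(pts,z):
    P=np.array([pix2w(K,E,np.array(p)/2+[170,30]-.5,z)[:2] for p in pts]);d=(P[1]-P[0]+P[2]-P[3])/2
    return P.mean(0),np.arctan2(d[1],d[0])
c,ca=q([(155,268),(153,92),(256,93),(253,269)],.081);p,pa=q([(113,462),(96,69),(310,69),(297,462)],.051)
v=c-p;print("case in palette",v@[np.cos(pa),np.sin(pa)],v@[-np.sin(pa),np.cos(pa)],ca-pa,"pal",p,np.degrees(pa))
K,E=load("pc1t");im=cv2.imread("pics/pc1t.png")
for n,P in dict(amber=(.559,-.281,.055),pot=(.555,-.35,.042),tape=(.35,-.276,.022)).items(): print(n,w2pix(K,E,P))
a=cv2.imread("pics/top0.png")[180:300,355:435];cv2.imwrite("pics/c6.png",cv2.resize(np.hstack([a,im[180:300,355:435]]),None,fx=4,fy=4))
close_job()
E
```

```text
case in palette 0.06120009010383208 -0.0005815017974715977 -0.00789425286796 pal [ 0.57918534 -0.01592817] 14.13625007008684
amber [373.11815648 198.15545036]
pot [396.16444637 199.87684561]
tape [371.0343919  271.11081661]
the job is handed in; nothing more can be done
```

View pics/c6.png

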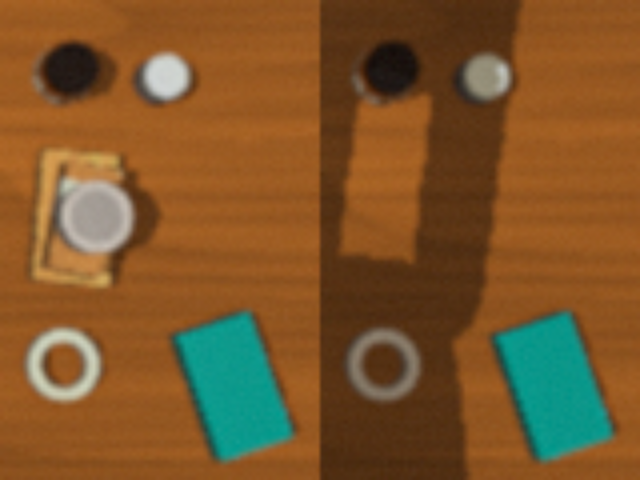

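The box is packed in the order you asked for, and I handed the job in at about 52 s. The tin went into the round fitting, the carton lengthwise into the oblong fitting, then the palette on the ledges, and last the case in its rimmed half. Each touched down within 0.1 mm of its expected height before I let go.

What the last checks showed:
- **Tin and carton:** each was about 1–1.5 mm from the centre of its fitting, and the carton about 1° off the box's axis. I measured this before the palette covered them and could not look again.
- **Palette:** it lies within about 1 mm and 0.1° of the box.
- **Case:** it lies at (61, −0.6) mm in the palette, against a target of (62, 0), and is turned less than 0.5°.
- **Bystanders:** the tape roll and both jars look unmoved in the before and after top views. I only viewed that comparison after handing in.

No check failed or disagreed beyond the 2 mm camera accuracy. The job gave no verdict.

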